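# Stroke-test the plunger dispensers and reject the one that binds

## Task

Test the three dispensers standing in the steel block by pushing each plunger gently down through its stroke, never with more than 20 N on a cap: two run freely and must be left in the block with their plungers fully home; one gets stiff part way. As soon as that one's resistance clearly rises stop pushing it, take it out by its barrel with the plunger left where it bound, and leave it standing upright in the empty aluminium reject tray, without disturbing the bin, bottle or wrench.

Things in the scene. Friction and masses are not known exactly. Their poses are not given: they have to be found in the camera images.
- block: dark steel test block fixed to the bench, 75 x 250 x 50 mm (x, y, z); origin at the centre of its underside; along its y axis lie three round sockets at y = -85, 0 and +85 mm, 35 mm across and 40 mm deep (socket floor 10 mm above the bench)
- tray: shallow square aluminium reject tray fixed to the bench, 140 x 140 mm, walls 4 mm thick and 30 mm high, floor 4 mm thick; empty; origin at the centre of its underside
- unit1: empty grease dispenser standing loose in a socket, foot on the socket floor: plain steel barrel 32 mm across, 110 mm tall (70 mm show), black collar at its top, flat foot, 0.25 to 0.4 kg in all; origin at the centre of its foot, z axis up the barrel. The three look alike; exactly one binds. Grip by the barrel, just below its top
- cap1: round black thumb cap, 26 mm across, 6 mm thick, on the plunger rod (11 mm) of unit1; origin at the centre of its flat top, the place to push straight down. It lies 148 mm above the unit's foot with the plunger out, 118 mm when home. Bears 20 N at most, squeezing included: do not grip by it
- plunger1 (a joint): how far in the plunger of unit1 is, m: 0 out, 0.030 fully home (a springy stop, 5 to 10 N/mm; cap 2 mm above the barrel); starts at 0 to 0.006. A sound one slides at a steady 3 to 4 N up to the stop. The binding one slides so at first; from about 16 mm in, resistance climbs 2 N per mm. Either stays about where it is let go
- unit2: empty grease dispenser standing loose in a socket, foot on the socket floor: plain steel barrel 32 mm across, 110 mm tall (70 mm show), black collar at its top, flat foot, 0.25 to 0.4 kg in all; origin at the centre of its foot, z axis up the barrel. The three look alike; exactly one binds. Grip by the barrel, just below its top
- cap2: round black thumb cap, 26 mm across, 6 mm thick, on the plunger rod (11 mm) of unit2; origin at the centre of its flat top, the place to push straight down. It lies 148 mm above the unit's foot with the plunger out, 118 mm when home. Bears 20 N at most, squeezing included: do not grip by it
- plunger2 (a joint): how far in the plunger of unit2 is, m: 0 out, 0.030 fully home (a springy stop, 5 to 10 N/mm; cap 2 mm above the barrel); starts at 0 to 0.006. A sound one slides at a steady 3 to 4 N up to the stop. The binding one slides so at first; from about 16 mm in, resistance climbs 2 N per mm. Either stays about where it is let go
- unit3: empty grease dispenser standing loose in a socket, foot on the socket floor: plain steel barrel 32 mm across, 110 mm tall (70 mm show), black collar at its top, flat foot, 0.25 to 0.4 kg in all; origin at the centre of its foot, z axis up the barrel. The three look alike; exactly one binds. Grip by the barrel, just below its top
- cap3: round black thumb cap, 26 mm across, 6 mm thick, on the plunger rod (11 mm) of unit3; origin at the centre of its flat top, the place to push straight down. It lies 148 mm above the unit's foot with the plunger out, 118 mm when home. Bears 20 N at most, squeezing included: do not grip by it
- plunger3 (a joint): how far in the plunger of unit3 is, m: 0 out, 0.030 fully home (a springy stop, 5 to 10 N/mm; cap 2 mm above the barrel); starts at 0 to 0.006. A sound one slides at a steady 3 to 4 N up to the stop. The binding one slides so at first; from about 16 mm in, resistance climbs 2 N per mm. Either stays about where it is let go
- parts_bin: yellow plastic bin, 120 x 220 x 60 mm, open, on the bench beyond the block; a bystander; origin under its centre
- spray_bottle: white plastic bottle, 64 mm across, 190 mm tall, red cap; a bystander; origin under its centre
- wrench: steel wrench 180 mm long lying flat; a bystander; origin under its middle
Mind the look-alikes: they are no part of the job. What is shaped like the unit3 but orange or red is not meant.

How it is judged:
By the outcome, as a careful person would: the job done as asked, in the order asked, and still so for the second after the job is handed in, with the robot touching nothing.
It also fails if it takes over 64 s, if anything falls off the work surface, if the arm or the gripper's body presses on something with over 40 N, if the wrist force passes 120 N, or if a joint passes its speed limit or range.

## Robot

A 6-joint arm with a two-finger parallel gripper is mounted at the origin on the work surface. World frame = base frame: x ahead of the robot, y to its left, z up, the work surface at z = 0. Lengths are in m, angles in rad, forces in N, time in s.
With the tool pointing down it reaches from about 0.375 to 0.9 m from the base axis. Payload 3.1 kg.
Tool frame: the origin (TCP) lies on the centre line of the jaws, within the pads' length; the fingertips stand 8 mm ahead of it and the grasp point (between the pads) lies 11 mm behind it; z points along the fingers, y is the line along which they close (so a half turn about z gives the same grasp; the last joint's range is limited). The gripper opens to 85 mm and grips with 20 to 120 N. Pads are 22 mm wide; open, the fingers measure 114 mm over their backs; the gripper's body (76 mm by 85 mm) begins 54 mm behind the grasp point. The pads swing forward as they close: fully open they stand 13 mm farther back than shut.
Start: joints at [0.938, 0.527, 1.433, -0, 1.181, -0.178], TCP at [0.275, 0.561, 0.239] pointing down, gripper open.
Joint ranges: [-3.08, 3.08], [-0.75, 2.2], [0.22, 2.44], [-1.43, 4.57], [0, 2.65], [-2.85, 2.85]. Speed limits (rad/s): [2.79, 2.79, 3.14, 3.14, 3.14, 3.14].

## Interface

Orientations are given as a unit quaternion [x, y, z, w].
In Python, from station import * gives the robot as it stands.
- The arm moves only by the tool play_rows, never from a script. Its argument "rows" is a list of rows, each a list of 3 entries, a list of its own where there are three numbers: the turn, a rotation vector about the tool's x, y, z in degrees, then the shift along the tool's x, y, z in mm, then the closure, from 0 (fully open) to 1 (shut). In form: [[[ax, ay, az], [dx, dy, dz], jaw], ...]. A call has 1 to 12 rows; each row shifts and turns the commanded pose from where the row before left it, along the tool's axes as they then stand; what a row does not reach is not made up. A row lasts 1/12 s, in which the tool goes at most 41.7 mm and 7.16 degrees, less where a joint would pass 70% of its speed; a pose out of reach is approached as far as the arm can. A call with a gripper value outside its range is refused whole. The fingers move at their own pace and stop on an object; "grip_force" is the grip in N (left out, the last holds). Time passes only in rows, so rows that do not move let the fingers close. It gives the time, the measured TCP pose, the force, the opening and the grip force at its end, in the units of the state.
- sense(): the state, without advancing time (a new reading comes with each control period).
- snapshot(name): name is "scene" or "top" or "wrist"; returns (picture, depth): 480x640x3 uint8, red, green, blue; 480x640 float32, m along the optical axis (not along the pixel's ray), 0 where there is no reading.
- get_calibration(name): a dict with "vfov" (degrees; the focal length in pixels is half the picture's height over the tangent of half this angle, whatever the lens; pixels are square), "cx", "cy" (the principal point, pixels), "xyz" and "attitude" of the camera in the world. Camera axes: x right, y down, z forward; pixel columns grow to the right and rows downward; lengths in m; the calibration is good to about 2 mm. A picture is of the moment at which its call begins: read the wrist's pose just before it. get_calibration takes no time and is no camera call; for the wrist camera it gives the pose at the moment of the call.
- sign_off(): hands the job in; it is judged then, once.
The state is a dict: "t": time; "q": joint angles; "qd": joint speeds; "tau": joint torques, N m; "tcp_pos": TCP position; "tool_rot": TCP orientation; "force": force on the tool from outside, world axes, zero at the start; "ft_torque": the same for the moment, N m; "finger_gap": opening from 0.0 (shut) to 1.0 (fully open); "gripper_force": force on a finger pad.
Only numpy, scipy, OpenCV 4.12 (cv2) and the standard library are available. Lean on these libraries where they do the work, as an engineer would, in place of code of your own. Each camera call takes 0.05 s, during which the arm holds its last target. There are 200 camera calls.

## Working session

There is one attempt and no reset: what is moved stays moved. The work goes in short steps, Python scripts to look and compute and a tool call to move; the robot and the scene stay as the last step left them, time stands still between calls to the robot, and variables do not carry over. Pictures are saved under pics/ and viewed, at most 10 in all, crops included, and the job is handed in when it is done.

Besides the shell and the picture viewer there is one more tool, called after "Emit:" by a JSON object that holds its "op" and its "data", one argument or row to a line. play_rows: Moves the arm, as the interface text tells. Its arguments: {"type":"object","properties":{"rows":{"type":"array","items":{"type":"array"}},"grip_force":{"type":"number"}},"required":["rows"]}

```bash
mkdir -p pics
cat > h.py <<'E'
from station import *
import numpy as np, cv2
from scipy.spatial.transform import Rotation as R
def cal(n):
    c=get_calibration(n); f=240/np.tan(np.radians(c['vfov'])/2); a=np.array(c['attitude'])
    M=R.from_quat(a).as_matrix() if a.size==4 else a.reshape(3,3)
    return f,c['cx'],c['cy'],np.array(c['xyz']),M
def cloud(d,n,c=None):
    f,cx,cy,p,M=c or cal(n); v,u=np.mgrid[:480,:640]
    P=np.stack([(u-cx)/f*d,(v-cy)/f*d,d],-1)
    return P@M.T+p
def save(img,name): cv2.imwrite('pics/'+name,img[:,:,::-1])
E
python3 - <<'E'
from h import *
s=sense(); print(s)
for n in('scene','top'):
    c=cal(n); print(get_calibration(n)); im,d=snapshot(n); np.savez(n,im=im,d=d,X=cloud(d,n,c)); save(im,n+'0.png')
E
```

```text
{'t': 0.0, 'q': array([ 9.37515921e-01,  5.28459911e-01,  1.43391417e+00,  1.87261695e-06,
        1.18140826e+00, -1.78538138e-01]), 'qd': array([-0.00095178, -0.00232203, -0.00200557, -0.0002584 , -0.00015541,
       -0.00058923]), 'tau': array([-8.23235550e-04, -4.42356348e+01, -1.78019428e+01, -3.85500534e-04,
        8.61633540e-03,  1.94209730e-05]), 'tcp_pos': array([0.27408832, 0.56090715, 0.23833368]), 'tool_rot': array([ 2.25417312e-01,  9.74261688e-01, -1.00553663e-03, -4.33098241e-04]), 'force': array([-0.41380506, -1.00506841, -0.16238273]), 'ft_torque': array([-0.0144536 ,  0.02950774,  0.03732666]), 'gripper_force': 0.0, 'finger_gap': 1.0008685864342932}
{'vfov': 49.97722628623513, 'cx': 322.60187657474256, 'cy': 234.41952563235296, 'xyz': array([1.2940177 , 0.11953219, 1.00820188]), 'attitude': array([ 0.59403892,  0.72551677, -0.26404236, -0.22588674])}
{'vfov': 46.23772373317249, 'cx': 324.15262461483, 'cy': 237.84910407435066, 'xyz': array([ 0.28013839, -0.02216208,  1.36962308]), 'attitude': array([ 0.7442921 , -0.66013689,  0.06761424, -0.075345  ])}
```

View pics/scene0.png

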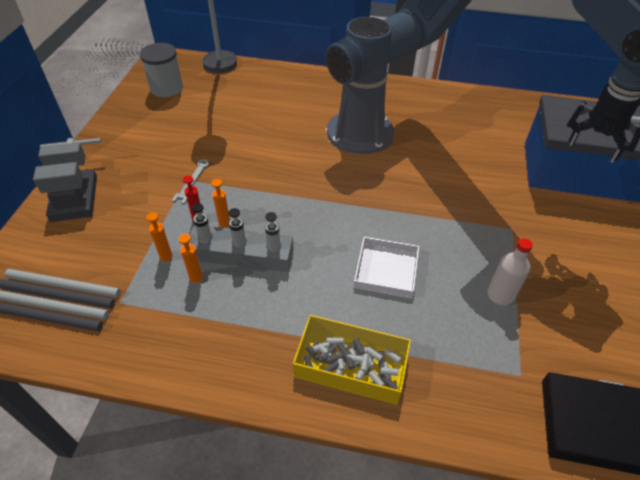

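View pics/top0.png

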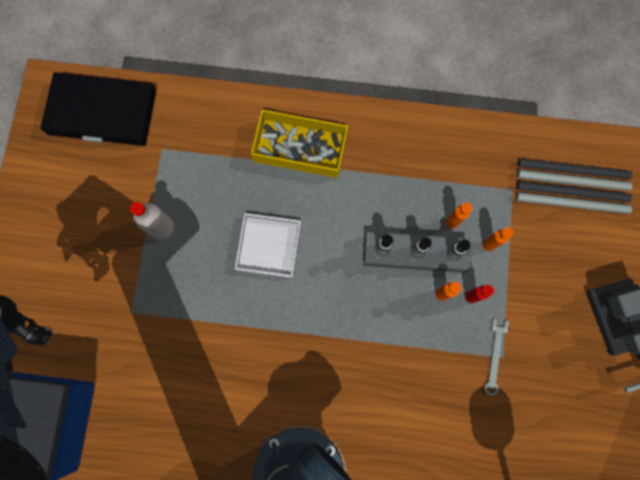

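The scene shows the block with three black-capped units, at top-view pixels (386,241), (424,243) and (461,247). Orange and red look-alikes stand around its far end, and the tray is at (268,244). Next I'll measure these.

Run:
```python
from h import *
for n in('top','scene'):
    D=np.load(n+'.npz'); X=D['X'];im=D['im'].astype(int)
    hsv=cv2.cvtColor(D['im'],cv2.COLOR_RGB2HSV)
    col=(hsv[...,1]>130)
    z=X[...,2]; roi=(X[...,0]>.25)&(X[...,0]<.75)&(X[...,1]<-.05)&(X[...,1]>-.6)
    for nm,m in(('cap',roi&(z>.132)&~col),('look',roi&(z>.05)&col&(hsv[...,2]>90)),('block',roi&(z>.043)&(z<.056)&~col)):
        k,l,st,ce=cv2.connectedComponentsWithStats(m.astype(np.uint8))
        for i in range(1,k):
            if st[i,4]>15:
                P=X[l==i]; print(n,nm,st[i,4],ce[i].round(1),'mean',P.mean(0).round(4),'med',np.median(P,0).round(4),'zmax',np.percentile(P[:,2],[50,90,98]).round(4), 'lo',P.min(0).round(3),'hi',P.max(0).round(3))
                if nm=='block' and st[i,4]>200: print(cv2.minAreaRect((P[:,:2]*1000).astype(np.float32)))
    m=(X[...,0]>.35)&(X[...,0]<.7)&(X[...,1]>-.06)&(X[...,1]<.2)&(z>.015)&(z<.045)
    k,l,st,ce=cv2.connectedComponentsWithStats(m.astype(np.uint8))
    for i in range(1,k):
        if st[i,4]>80: print(n,'tray',st[i,4],ce[i].round(1),cv2.minAreaRect((X[l==i][:,:2]*1000).astype(np.float32)))
    b=np.abs(z[(X[...,0]>.4)&(X[...,0]<.6)&(X[...,1]>-.05)&(X[...,1]<.3)]); print('table z',np.median(b))
```

```text
top cap 107 [387.4 239.2] mean [ 0.5417 -0.1325  0.1559] med [ 0.5417 -0.1326  0.1557] zmax [0.1557 0.159  0.1617] lo [ 0.53  -0.145  0.149] hi [ 0.554 -0.121  0.164]
top cap 108 [425.7 241.8] mean [ 0.5463 -0.217   0.1547] med [ 0.5464 -0.2173  0.1547] zmax [0.1547 0.1582 0.1599] lo [ 0.533 -0.229  0.148] hi [ 0.56  -0.205  0.161]
top cap 110 [464.4 244.2] mean [ 0.551  -0.3019  0.1557] med [ 0.5508 -0.3019  0.156 ] zmax [0.156  0.1593 0.1607] lo [ 0.539 -0.315  0.146] hi [ 0.563 -0.29   0.161]
top look 283 [461.4 212.7] mean [ 0.6327 -0.2991  0.115 ] med [ 0.6317 -0.2981  0.1104] zmax [0.1104 0.1496 0.1519] lo [ 0.621 -0.319  0.05 ] hi [ 0.654 -0.285  0.155]
top look 289 [501.4 236.6] mean [ 0.5874 -0.3933  0.1157] med [ 0.5864 -0.3926  0.1102] zmax [0.1102 0.1494 0.1521] lo [ 0.575 -0.411  0.051] hi [ 0.606 -0.38   0.153]
top look 248 [450.8 289.5] mean [ 0.4522 -0.2869  0.1204] med [ 0.4514 -0.2857  0.1118] zmax [0.1118 0.1498 0.1516] lo [ 0.44  -0.304  0.051] hi [ 0.469 -0.274  0.153]
top look 235 [483.5 292.3] mean [ 0.4544 -0.3589  0.1229] med [ 0.4538 -0.3582  0.1138] zmax [0
[... 1411 characters left out ...]
-0.3949  0.1067] zmax [0.1067 0.1473 0.1494] lo [ 0.575 -0.417  0.05 ] hi [ 0.61  -0.382  0.15 ]
scene look 451 [188.3 252.5] mean [ 0.6428 -0.3013  0.1032] med [ 0.6442 -0.301   0.1067] zmax [0.1067 0.1467 0.1489] lo [ 0.577 -0.337  0.05 ] hi [ 0.656 -0.288  0.152]
scene block 1958 [241.7 244.1] mean [ 0.5529 -0.2109  0.0493] med [ 0.5565 -0.2049  0.0493] zmax [0.0493 0.052  0.0541] lo [ 0.502 -0.347  0.043] hi [ 0.59  -0.093  0.056]
((546.4845581054688, -220.1658935546875), (80.71994018554688, 252.05702209472656), 2.4937727451324463)
scene tray 600 [381.4 264.7] ((521.42236328125, 135.30484008789062), (130.38583374023438, 146.4634246826172), 89.17296600341797)
table z 0.0020598497591545195
```

Emit:
{"op": "play_rows", "data": {
  "rows": [
    [[0,0,6.75],[0,0,0],1],
    [[0,0,6.75],[0,0,0],1],
    [[0,0,6.75],[0,0,0],1],
    [[0,0,6.75],[0,0,0],1],
    [[0,0,6.75],[0,0,0],1],
    [[0,0,6.75],[0,0,0],1],
    [[0,0,6.75],[0,0,0],1],
    [[0,0,6.75],[0,0,0],1],
    [[0,0,6.75],[0,0,0],1],
    [[0,0,0],[-33,11,0],1],
    [[0,0,0],[-33,11,0],1],
    [[0,0,0],[-33,11,0],1]
  ]
}}

```text
t: 1.1
tcp_pos: [0.3126, 0.4634, 0.2386]
tool_rot: [0.686, 0.727, -0.001, 0.0]
force: [0.9, -0.5, -0.6]
finger_gap: 0.001
gripper_force: 0.0
```

```bash
cat >> h.py <<'E'
def to(x,y,z):
    s=sense(); M=R.from_quat(s['tool_rot']).as_matrix(); d=(np.array([x,y,z])-s['tcp_pos'])*1000
    print('t',round(s['t'],2),'tcp',s['tcp_pos'].round(4),'tooly',np.degrees(np.arctan2(M[1,1],M[0,1])).round(2),'down',M[:,2].round(4),'F',s['force'].round(2),'shift',(M.T@d).round(1))
E
python3 - <<'E'
from h import *
to(.5425,-.1333,.185)
for n in('top','scene'):
    D=np.load(n+'.npz'); X=D['X']; z=X[...,2]
    m=(X[...,0]>.35)&(X[...,0]<.7)&(X[...,1]>-.03)&(X[...,1]<.28)&(z>.015)&(z<.045)
    k,l,st,ce=cv2.connectedComponentsWithStats(m.astype(np.uint8))
    for i in range(1,k):
        if st[i,4]>80: print(n,'tray',st[i,4],cv2.minAreaRect((X[l==i][:,:2]*1000).astype(np.float32)))
    m=(X[...,0]>.2)&(X[...,1]>.25)&(X[...,1]<.6)&(X[...,0]>.4)&(z>.05)&(z<.25); print('bottle',np.median(X[m],0),X[m].min(0),X[m].max(0))
E
```

```text
t 1.1 tcp [0.3126 0.4634 0.2386] tooly 3.3 down [-7.e-04 -9.e-04 -1.e+00] F [ 0.89 -0.49 -0.6 ] shift [-608.9  195.2   54.1]
top tray 547 ((522.4873657226562, 142.8404998779297), (140.65968322753906, 142.4227752685547), 88.7915267944336)
bottle [0.53683952 0.40798377 0.12132561] [0.50715236 0.38196022 0.05000251] [0.89794414 0.59988993 0.19933662]
scene tray 722 ((521.6354370117188, 140.27928161621094), (140.0873260498047, 146.50599670410156), 89.01910400390625)
bottle [0.55527861 0.40662346 0.12117991] [0.51516438 0.38080232 0.05004297] [0.89778503 0.59891629 0.19373045]
```

Emit:
{"op": "play_rows", "data": {
  "rows": [
    [[0,0,0],[-34,11,0],1],
    [[0,0,0],[-34,11,0],1],
    [[0,0,0],[-34,11,0],1],
    [[0,0,0],[-34,11,0],1],
    [[0,0,0],[-34,11,0],1],
    [[0,0,0],[-34,11,0],1],
    [[0,0,0],[-34,11,0],1],
    [[0,0,0],[-34,11,0],1],
    [[0,0,0],[-34,11,0],1],
    [[0,0,0],[-34,11,0],1],
    [[0,0,0],[-34,11,0],1],
    [[0,0,0],[-34,11,0],1]
  ]
}}

```text
t: 2.1
tcp_pos: [0.4675, 0.0627, 0.2391]
tool_rot: [0.687, 0.726, -0.0, -0.0]
force: [1.2, 0.9, -0.6]
finger_gap: 0.003
gripper_force: 0.0
```

Emit:
{"op": "play_rows", "data": {
  "rows": [
    [[0,0,0],[-34,11,0],1],
    [[0,0,0],[-34,11,0],1],
    [[0,0,0],[-34,11,0],1],
    [[0,0,0],[-34,11,0],1],
    [[0,0,0],[-34,10,10],1],
    [[0,0,0],[-30,8,15],1],
    [[0,0,0],[0,0,10],1],
    [[0,0,0],[0,0,0],1],
    [[0,0,0],[0,0,0],1]
  ]
}}

```text
t: 2.85
tcp_pos: [0.5392, -0.131, 0.2032]
tool_rot: [0.687, 0.726, -0.0, -0.002]
force: [0.2, 0.1, 1.1]
finger_gap: -0.005
gripper_force: 0.0
```

Run:
```python
from h import *
to(.5425,-.1333,.170)
print(sense()['force'])
c=cal('wrist'); im,d=snapshot('wrist'); save(im,'w0.png'); X=cloud(d,'wrist',c); np.savez('w0',im=im,d=d,X=X)
z=X[...,2]
for y0 in(-.1333,-.218,-.302):
    m=(np.abs(X[...,1]-y0)<.03)&(np.abs(X[...,0]-.547)<.03)&(z>.145)&(z<.165)
    if m.sum()>20: print(m.sum(),X[m].mean(0),X[m].min(0),X[m].max(0),np.median(z[m]))
```

```text
t 2.85 tcp [ 0.5392 -0.131   0.2032] tooly 3.16 down [-0.0035  0.0021 -1.    ] F [0.22 0.09 1.07] shift [-2.6  3.3 33.2]
[0.22381028 0.09407305 1.06636004]
1732 [ 0.53967196 -0.12999603  0.15494621] [ 0.52711917 -0.14109212  0.14874581] [ 0.55260205 -0.1201417   0.15713749] 0.15510112005709942
486 [ 0.54356721 -0.21466279  0.1542416 ] [ 0.5394245  -0.2261248   0.15051657] [ 0.54869142 -0.20467547  0.15625628] 0.1543571380862676
```

View pics/w0.png

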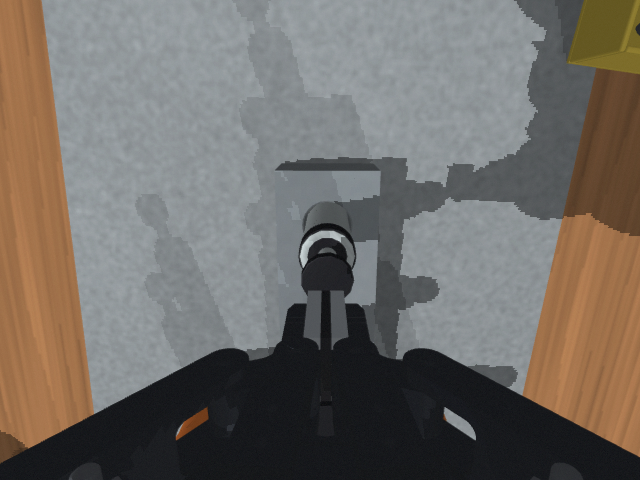

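The wrist view shows the first cap at pixel (327,272), almost under the fingertips. I'll use (0.541, -0.132), with the cap top at about z 0.155.

Emit:
{"op": "play_rows", "data": {
  "rows": [
    [[0,0,0],[-1,2,8],1],
    [[0,0,0],[0,0,8],1],
    [[0,0,0],[0,0,8],1],
    [[0,0,0],[0,0,6],1],
    [[0,0,0],[0,0,4],1],
    [[0,0,0],[0,0,1],1],
    [[0,0,0],[0,0,0],1],
    [[0,0,0],[0,0,0],1]
  ]
}}

```text
t: 3.57
tcp_pos: [0.5427, -0.1327, 0.1693]
tool_rot: [0.687, 0.727, 0.0, 0.0]
force: [-0.4, 0.1, -0.6]
finger_gap: 0.001
gripper_force: 0.0
```

Emit:
{"op": "play_rows", "data": {
  "rows": [
    [[0,0,0],[0,0,1],1],
    [[0,0,0],[0,0,1],1],
    [[0,0,0],[0,0,1],1],
    [[0,0,0],[0,0,1],1],
    [[0,0,0],[0,0,1],1],
    [[0,0,0],[0,0,1],1],
    [[0,0,0],[0,0,1],1],
    [[0,0,0],[0,0,1],1]
  ]
}}

```text
t: 4.23
tcp_pos: [0.5428, -0.1328, 0.1616]
tool_rot: [0.687, 0.727, 0.0, 0.0]
force: [-0.7, -0.4, 3.4]
finger_gap: 0.004
gripper_force: 1.3
```

Emit:
{"op": "play_rows", "data": {
  "rows": [
    [[0,0,0],[0,0,1],1],
    [[0,0,0],[0,0,1],1],
    [[0,0,0],[0,0,1],1],
    [[0,0,0],[0,0,1],1],
    [[0,0,0],[0,0,1],1],
    [[0,0,0],[0,0,1],1],
    [[0,0,0],[0,0,1],1],
    [[0,0,0],[0,0,1],1],
    [[0,0,0],[0,0,1],1],
    [[0,0,0],[0,0,1],1]
  ]
}}

```text
t: 5.07
tcp_pos: [0.5426, -0.1327, 0.1512]
tool_rot: [0.687, 0.727, 0.0, 0.0]
force: [-0.2, 0.9, 3.0]
finger_gap: 0.0
gripper_force: 1.3
```

Emit:
{"op": "play_rows", "data": {
  "rows": [
    [[0,0,0],[0,0,1],1],
    [[0,0,0],[0,0,1],1],
    [[0,0,0],[0,0,0.5],1],
    [[0,0,0],[0,0,0.5],1],
    [[0,0,0],[0,0,0.5],1],
    [[0,0,0],[0,0,0.5],1]
  ]
}}

```text
t: 5.57
tcp_pos: [0.5426, -0.1327, 0.1473]
tool_rot: [0.687, 0.727, 0.0, 0.0]
force: [-0.7, 0.2, 3.1]
finger_gap: 0.004
gripper_force: 1.3
```

Emit:
{"op": "play_rows", "data": {
  "rows": [
    [[0,0,0],[0,0,0.5],1],
    [[0,0,0],[0,0,0.5],1],
    [[0,0,0],[0,0,0.5],1],
    [[0,0,0],[0,0,0.5],1]
  ]
}}

```text
t: 5.9
tcp_pos: [0.5426, -0.1327, 0.1453]
tool_rot: [0.687, 0.727, 0.0, 0.0]
force: [0.1, -0.2, 2.3]
finger_gap: -0.005
gripper_force: 1.3
```

Unit A runs freely so far: p is about 20.7 mm at about 3 N. I'll go on to the stop.

Emit:
{"op": "play_rows", "data": {
  "rows": [
    [[0,0,0],[0,0,1],1],
    [[0,0,0],[0,0,1],1],
    [[0,0,0],[0,0,1],1],
    [[0,0,0],[0,0,1],1],
    [[0,0,0],[0,0,1],1],
    [[0,0,0],[0,0,1],1],
    [[0,0,0],[0,0,1],1],
    [[0,0,0],[0,0,0.5],1],
    [[0,0,0],[0,0,0.5],1]
  ]
}}

```text
t: 6.65
tcp_pos: [0.5426, -0.1327, 0.1372]
tool_rot: [0.687, 0.727, 0.0, -0.0]
force: [0.5, -0.1, 2.2]
finger_gap: -0.002
gripper_force: 1.3
```

Emit:
{"op": "play_rows", "data": {
  "rows": [
    [[0,0,0],[0,0,0.3],1],
    [[0,0,0],[0,0,0.3],1],
    [[0,0,0],[0,0,0.3],1],
    [[0,0,0],[0,0,0],1]
  ]
}}

```text
t: 6.98
tcp_pos: [0.5426, -0.1327, 0.1364]
tool_rot: [0.687, 0.727, -0.0, -0.0]
force: [0.3, -0.3, 2.7]
finger_gap: -0.002
gripper_force: 1.0
```

Emit:
{"op": "play_rows", "data": {
  "rows": [
    [[0,0,0],[0,0,0.3],1],
    [[0,0,0],[0,0,0.3],1],
    [[0,0,0],[0,0,0.3],1],
    [[0,0,0],[0,0,0],1]
  ]
}}

```text
t: 7.32
tcp_pos: [0.5428, -0.1327, 0.1361]
tool_rot: [0.687, 0.727, 0.0, 0.0]
force: [-0.5, -0.4, 6.1]
finger_gap: -0.002
gripper_force: 2.9
```

Emit:
{"op": "play_rows", "data": {
  "rows": [
    [[0,0,0],[0,0,0.3],1],
    [[0,0,0],[0,0,0.3],1],
    [[0,0,0],[0,0,0],1]
  ]
}}

```text
t: 7.57
tcp_pos: [0.5431, -0.1329, 0.1361]
tool_rot: [0.687, 0.727, 0.0, 0.001]
force: [-0.6, 0.9, 9.3]
finger_gap: -0.001
gripper_force: 4.5
```

A is fully home, against its stop at 9 N. Next I'll lift and move to B.

Emit:
{"op": "play_rows", "data": {
  "rows": [
    [[0,0,0],[0,0,-6],1],
    [[0,0,0],[0,0,-20],1],
    [[0,0,0],[0,0,-20],1],
    [[0,0,0],[-20,0,0],1],
    [[0,0,0],[-25,0,0],1],
    [[0,0,0],[-25,0,0],1],
    [[0,0,0],[-15,0,4],1],
    [[0,0,0],[0,0,4],1],
    [[0,0,0],[0,0,2],1],
    [[0,0,0],[0,0,0],1],
    [[0,0,0],[0,0,0],1]
  ]
}}

```text
t: 8.48
tcp_pos: [0.5466, -0.2159, 0.1702]
tool_rot: [0.687, 0.727, -0.0, -0.001]
force: [-0.0, 0.5, 0.1]
finger_gap: -0.002
gripper_force: 0.0
```

Emit:
{"op": "play_rows", "data": {
  "rows": [
    [[0,0,0],[0,0,1],1],
    [[0,0,0],[0,0,1],1],
    [[0,0,0],[0,0,1],1],
    [[0,0,0],[0,0,1],1],
    [[0,0,0],[0,0,1],1],
    [[0,0,0],[0,0,1],1],
    [[0,0,0],[0,0,1],1],
    [[0,0,0],[0,0,1],1],
    [[0,0,0],[0,0,1],1],
    [[0,0,0],[0,0,1],1]
  ]
}}

```text
t: 9.32
tcp_pos: [0.5475, -0.2177, 0.1613]
tool_rot: [0.687, 0.726, 0.0, 0.0]
force: [0.5, 0.3, 2.5]
finger_gap: 0.005
gripper_force: 1.3
```

Emit:
{"op": "play_rows", "data": {
  "rows": [
    [[0,0,0],[0,0,1],1],
    [[0,0,0],[0,0,1],1],
    [[0,0,0],[0,0,1],1],
    [[0,0,0],[0,0,1],1],
    [[0,0,0],[0,0,1],1],
    [[0,0,0],[0,0,1],1],
    [[0,0,0],[0,0,1],1],
    [[0,0,0],[0,0,1],1],
    [[0,0,0],[0,0,1],1],
    [[0,0,0],[0,0,1],1]
  ]
}}

```text
t: 10.15
tcp_pos: [0.5474, -0.2176, 0.1508]
tool_rot: [0.687, 0.727, -0.0, 0.0]
force: [-0.5, 0.7, 3.6]
finger_gap: -0.004
gripper_force: 1.3
```

Emit:
{"op": "play_rows", "data": {
  "rows": [
    [[0,0,0],[0,0,0.5],1],
    [[0,0,0],[0,0,0.5],1],
    [[0,0,0],[0,0,0.5],1],
    [[0,0,0],[0,0,0.5],1],
    [[0,0,0],[0,0,0.5],1],
    [[0,0,0],[0,0,0.5],1],
    [[0,0,0],[0,0,0.5],1]
  ]
}}

```text
t: 10.73
tcp_pos: [0.5476, -0.2177, 0.148]
tool_rot: [0.687, 0.727, 0.0, 0.0]
force: [-1.4, -0.2, 7.1]
finger_gap: 0.002
gripper_force: 3.4
```

B's force has risen to 7.1 N at about 18 mm, against about 3 N for A there, so it binds and I stop pushing it. I'll lift and test C.

Emit:
{"op": "play_rows", "data": {
  "rows": [
    [[0,0,0],[0,0,-5],1],
    [[0,0,0],[0,0,-15],1],
    [[0,0,0],[0,0,-14],1],
    [[0,0,0],[-20,0,0],1],
    [[0,0,0],[-25,0,0],1],
    [[0,0,0],[-25,0,0],1],
    [[0,0,0],[-15,0,4],1],
    [[0,0,0],[0,0,4],1],
    [[0,0,0],[0,0,2],1],
    [[0,0,0],[0,0,0],1],
    [[0,0,0],[0,0,0],1]
  ]
}}

```text
t: 11.65
tcp_pos: [0.5515, -0.3007, 0.1707]
tool_rot: [0.687, 0.727, 0.0, -0.001]
force: [0.2, -0.1, 0.5]
finger_gap: 0.003
gripper_force: 0.0
```

Emit:
{"op": "play_rows", "data": {
  "rows": [
    [[0,0,0],[0,0,1],1],
    [[0,0,0],[0,0,1],1],
    [[0,0,0],[0,0,1],1],
    [[0,0,0],[0,0,1],1],
    [[0,0,0],[0,0,1],1],
    [[0,0,0],[0,0,1],1],
    [[0,0,0],[0,0,1],1],
    [[0,0,0],[0,0,1],1],
    [[0,0,0],[0,0,1],1],
    [[0,0,0],[0,0,1],1]
  ]
}}

```text
t: 12.48
tcp_pos: [0.5522, -0.3026, 0.1617]
tool_rot: [0.687, 0.727, 0.0, 0.0]
force: [-0.3, 0.8, 2.2]
finger_gap: 0.005
gripper_force: 1.3
```

Emit:
{"op": "play_rows", "data": {
  "rows": [
    [[0,0,0],[0,0,1],1],
    [[0,0,0],[0,0,1],1],
    [[0,0,0],[0,0,1],1],
    [[0,0,0],[0,0,1],1],
    [[0,0,0],[0,0,1],1],
    [[0,0,0],[0,0,1],1],
    [[0,0,0],[0,0,1],1],
    [[0,0,0],[0,0,1],1],
    [[0,0,0],[0,0,1],1],
    [[0,0,0],[0,0,1],1]
  ]
}}

```text
t: 13.32
tcp_pos: [0.5521, -0.3024, 0.1513]
tool_rot: [0.687, 0.727, -0.0, 0.0]
force: [0.2, 0.1, 2.6]
finger_gap: -0.001
gripper_force: 1.3
```

Emit:
{"op": "play_rows", "data": {
  "rows": [
    [[0,0,0],[0,0,0.5],1],
    [[0,0,0],[0,0,0.5],1],
    [[0,0,0],[0,0,0.5],1],
    [[0,0,0],[0,0,0.5],1],
    [[0,0,0],[0,0,0.5],1],
    [[0,0,0],[0,0,0.5],1],
    [[0,0,0],[0,0,0.5],1],
    [[0,0,0],[0,0,0.5],1]
  ]
}}

```text
t: 13.98
tcp_pos: [0.5521, -0.3024, 0.1474]
tool_rot: [0.687, 0.727, 0.0, 0.0]
force: [-0.4, -0.6, 2.4]
finger_gap: 0.002
gripper_force: 1.3
```

C is sound: 2.4 N at about 19 mm. I'll push it home.

Emit:
{"op": "play_rows", "data": {
  "rows": [
    [[0,0,0],[0,0,1],1],
    [[0,0,0],[0,0,1],1],
    [[0,0,0],[0,0,1],1],
    [[0,0,0],[0,0,1],1],
    [[0,0,0],[0,0,1],1],
    [[0,0,0],[0,0,1],1],
    [[0,0,0],[0,0,1],1],
    [[0,0,0],[0,0,1],1],
    [[0,0,0],[0,0,1],1],
    [[0,0,0],[0,0,1],1]
  ]
}}

```text
t: 14.82
tcp_pos: [0.552, -0.3024, 0.1373]
tool_rot: [0.687, 0.727, -0.0, -0.0]
force: [-0.2, -0.1, 3.3]
finger_gap: 0.002
gripper_force: 1.3
```

Emit:
{"op": "play_rows", "data": {
  "rows": [
    [[0,0,0],[0,0,0.3],1],
    [[0,0,0],[0,0,0.3],1],
    [[0,0,0],[0,0,0.3],1],
    [[0,0,0],[0,0,0.3],1],
    [[0,0,0],[0,0,0],1]
  ]
}}

```text
t: 15.23
tcp_pos: [0.552, -0.3024, 0.1362]
tool_rot: [0.687, 0.727, -0.0, -0.0]
force: [-0.0, 0.6, 2.2]
finger_gap: -0.004
gripper_force: 1.1
```

Emit:
{"op": "play_rows", "data": {
  "rows": [
    [[0,0,0],[0,0,0.3],1],
    [[0,0,0],[0,0,0.3],1],
    [[0,0,0],[0,0,0.3],1],
    [[0,0,0],[0,0,0.3],1],
    [[0,0,0],[0,0,0],1]
  ]
}}

```text
t: 15.65
tcp_pos: [0.5524, -0.3027, 0.1361]
tool_rot: [0.687, 0.727, 0.0, 0.001]
force: [-1.2, 1.3, 6.4]
finger_gap: 0.002
gripper_force: 3.6
```

Emit:
{"op": "play_rows", "data": {
  "rows": [
    [[0,0,0],[0,0,0.3],1],
    [[0,0,0],[0,0,0.3],1],
    [[0,0,0],[0,0,0],1]
  ]
}}

```text
t: 15.9
tcp_pos: [0.5527, -0.3028, 0.1361]
tool_rot: [0.687, 0.727, 0.0, 0.001]
force: [-1.6, 1.5, 9.1]
finger_gap: -0.0
gripper_force: 4.8
```

Emit:
{"op": "play_rows", "data": {
  "rows": [
    [[0,0,0],[0,0,-6],1],
    [[0,0,0],[0,0,-20],1],
    [[0,0,0],[0,0,-30],1],
    [[0,0,0],[0,0,-30],1],
    [[0,0,0],[35,0,-20],0.3],
    [[0,0,0],[35,0,0],0.3],
    [[0,0,0],[15,0,0],0.3],
    [[0,0,0],[0,0,0],0.3],
    [[0,0,0],[0,0,0],0.3],
    [[0,0,0],[0,0,0],0.3]
  ]
}}

```text
t: 16.73
tcp_pos: [0.5473, -0.2182, 0.2398]
tool_rot: [0.687, 0.727, -0.0, -0.0]
force: [0.3, -1.2, -0.0]
finger_gap: 0.699
gripper_force: 0.0
```

Run:
```python
from h import *
to(.5475,-.2177,.115)
print(sense()['finger_gap'])
c=cal('wrist'); im,d=snapshot('wrist'); save(im,'w1.png'); X=cloud(d,'wrist',c); z=X[...,2]
for y0 in(-.1328,-.2177,-.3026):
    m=(np.abs(X[...,1]-y0)<.03)&(np.abs(X[...,0]-.5475)<.03)&(z>.122)&(z<.165)
    if m.sum()>20: print(m.sum(),X[m].min(0),X[m].max(0),np.median(z[m]))
```

```text
t 16.73 tcp [ 0.5473 -0.2182  0.2398] tooly 3.2 down [-8.e-04 -4.e-04 -1.e+00] F [ 0.28 -1.17 -0.03] shift [  0.6   0.3 124.8]
0.6987400653545999
1621 [ 0.52698528 -0.14594749  0.12481937] [ 0.55246174 -0.12080919  0.12999233] 0.1276465223045198
1373 [ 0.53156495 -0.2308525   0.13408272] [ 0.55720253 -0.20513504  0.14266687] 0.13984423432225293
1047 [ 0.53609805 -0.31578218  0.12205143] [ 0.56139603 -0.28974691  0.12942199] 0.12757932628158827
```

View pics/w1.png

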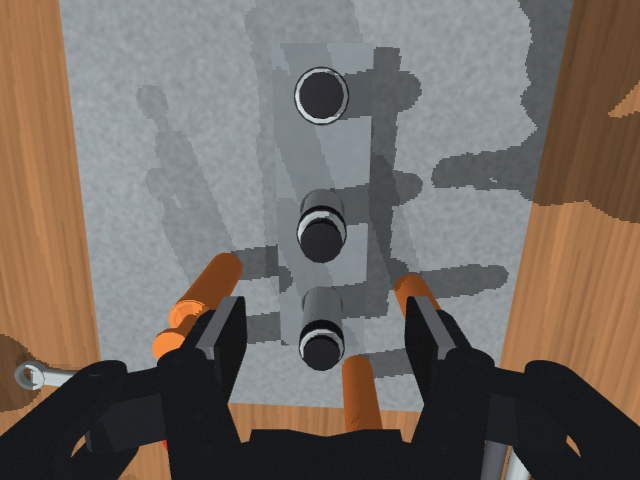

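B's cap sits at pixel (320,240) with its plunger part way in (z 0.140). A and C are both home at z 0.128. The open jaws straddle B, and the way down is clear.

Emit:
{"op": "play_rows", "data": {
  "rows": [
    [[0,0,0],[0,-1,16],0.3],
    [[0,0,0],[0,0,20],0.3],
    [[0,0,0],[0,0,20],0.3],
    [[0,0,0],[0,0,20],0.3],
    [[0,0,0],[0,0,20],0.3],
    [[0,0,0],[0,0,15],0.3],
    [[0,0,0],[0,0,15],0.3],
    [[0,0,0],[0,0,12],0.3],
    [[0,0,0],[0,0,10],0.3],
    [[0,0,0],[0,0,6],0.3],
    [[0,0,0],[0,0,1],0.3],
    [[0,0,0],[0,0,0],0.3]
  ]
}}

```text
t: 17.78
tcp_pos: [0.5464, -0.2179, 0.0852]
tool_rot: [0.687, 0.726, -0.0, -0.0]
force: [1.1, 0.1, -0.5]
finger_gap: 0.702
gripper_force: 0.0
```

Emit:
{"op": "play_rows", "data": {
  "rows": [
    [[0,0,0],[0,0,0],0.4],
    [[0,0,0],[0,0,0],0.45],
    [[0,0,0],[0,0,0],0.5],
    [[0,0,0],[0,0,0],0.55],
    [[0,0,0],[0,0,0],0.6],
    [[0,0,0],[0,0,0],0.63],
    [[0,0,0],[0,0,0],0.66],
    [[0,0,0],[0,0,0],0.8],
    [[0,0,0],[0,0,0],1],
    [[0,0,0],[0,0,0],1],
    [[0,0,0],[0,0,0],1],
    [[0,0,0],[0,0,0],1]
  ],
  "grip_force": 35
}}

```text
t: 18.78
tcp_pos: [0.5459, -0.2176, 0.0857]
tool_rot: [0.687, 0.727, -0.0, -0.0]
force: [-3.1, 0.6, 5.6]
finger_gap: 0.352
gripper_force: 34.8
```

Emit:
{"op": "play_rows", "data": {
  "rows": [
    [[0,0,0],[0,0,0],1],
    [[0,0,0],[0,0,-2],1],
    [[0,0,0],[0,0,-4],1],
    [[0,0,0],[0,0,-6],1],
    [[0,0,0],[0,0,-8],1],
    [[0,0,0],[0,0,-10],1],
    [[0,0,0],[0,0,-10],1],
    [[0,0,0],[0,0,-10],1],
    [[0,0,0],[0,0,-5],1],
    [[0,0,0],[0,0,0],1]
  ],
  "grip_force": 50
}}

```text
t: 19.62
tcp_pos: [0.5474, -0.2182, 0.1425]
tool_rot: [0.687, 0.727, 0.0, 0.002]
force: [-0.6, -0.1, -3.7]
finger_gap: 0.353
gripper_force: 49.5
```

Run:
```python
from h import *
to(.5475,-.2177,.23)
s=sense();print(s['finger_gap'],s['gripper_force'],s['ft_torque'])
im,d=snapshot('scene'); save(cv2.resize(im[140:320,120:420],None,fx=2.5,fy=2.5),'s1.png')
```

```text
t 19.62 tcp [ 0.5474 -0.2182  0.1425] tooly 3.19 down [ 0.0034 -0.0021 -1.    ] F [-0.56 -0.13 -3.73] shift [  0.3   0.4 -87.5]
0.352544325079718 49.47895190678537 [ 0.04622092 -0.0196373  -0.02250277]
```

View pics/s1.png

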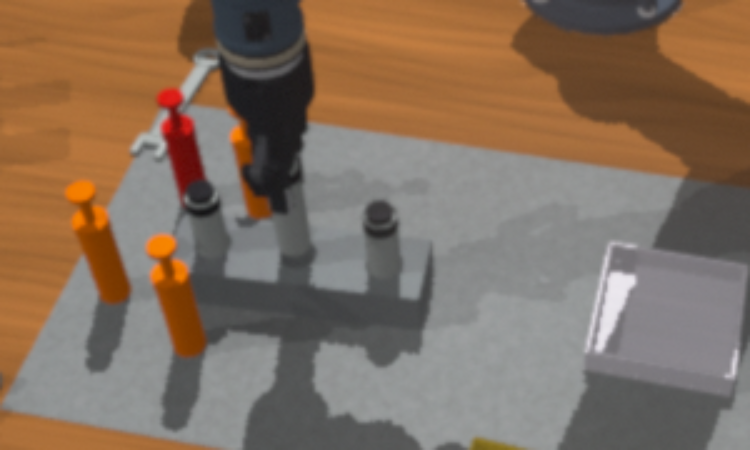

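B's barrel is in the jaws and out of its socket (barrel at about (290,220) in the crop), upright and weighing 3.7 N. I'll lift higher and carry it to the tray.

Emit:
{"op": "play_rows", "data": {
  "rows": [
    [[0,0,0],[0,0,-10],1],
    [[0,0,0],[0,0,-18],1],
    [[0,0,0],[0,0,-22],1],
    [[0,0,0],[0,0,-20],1],
    [[0,0,0],[6,0,-10],1],
    [[0,0,0],[12,0,-5],1],
    [[0,0,0],[18,0,0],1],
    [[0,0,0],[24,0,0],1],
    [[0,0,0],[24,0,0],1],
    [[0,0,0],[24,0,0],1],
    [[0,0,0],[24,0,0],1],
    [[0,0,0],[24,0,0],1]
  ]
}}

```text
t: 20.67
tcp_pos: [0.5359, -0.0593, 0.2243]
tool_rot: [0.687, 0.727, -0.001, -0.002]
force: [0.9, 0.4, -2.4]
finger_gap: 0.35
gripper_force: 49.7
```

Emit:
{"op": "play_rows", "data": {
  "rows": [
    [[0,0,0],[24,-1,0],1],
    [[0,0,0],[24,-1,0],1],
    [[0,0,0],[24,-1,0],1],
    [[0,0,0],[24,-1,0],1],
    [[0,0,0],[24,-1,0],1],
    [[0,0,0],[24,0,0],1],
    [[0,0,0],[24,0,0],1],
    [[0,0,0],[18,0,0],1],
    [[0,0,0],[12,0,0],1],
    [[0,0,0],[6,0,0],1],
    [[0,0,0],[0,0,0],1],
    [[0,0,0],[0,0,0],1]
  ]
}}

```text
t: 21.67
tcp_pos: [0.5209, 0.1414, 0.2251]
tool_rot: [0.687, 0.727, -0.001, -0.0]
force: [0.7, -0.1, -3.6]
finger_gap: 0.35
gripper_force: 49.7
```

Run:
```python
from h import *
to(.522,.141,.081)
print(sense()['finger_gap'])
c=cal('scene');im,d=snapshot('scene'); save(im,'s2.png'); X=cloud(d,'scene',c);z=X[...,2]
m=(X[...,0]>.44)&(X[...,0]<.62)&(X[...,1]>.08)&(X[...,1]<.2)&(z>.06)
for a in np.arange(.10,.30,.01):
    k=m&(z>=a)&(z<a+.01)
    if k.sum()>3: print(a.round(3),k.sum(),X[k].mean(0).round(4),X[k].min(0).round(3))
```

```text
t 21.67 tcp [0.5209 0.1414 0.2251] tooly 3.23 down [-8.e-04 -7.e-04 -1.e+00] F [ 0.67 -0.08 -3.55] shift [ -0.3   1.2 144.1]
0.34967854949333776
0.14 4 [0.5334 0.1424 0.1489] [0.53  0.135 0.148]
0.15 36 [0.5339 0.1384 0.155 ] [0.525 0.124 0.15 ]
0.16 45 [0.5336 0.1383 0.1643] [0.524 0.123 0.16 ]
0.17 46 [0.5343 0.1396 0.1751] [0.525 0.124 0.17 ]
0.18 44 [0.5338 0.1377 0.1844] [0.522 0.123 0.18 ]
0.19 46 [0.5341 0.1381 0.1948] [0.518 0.123 0.19 ]
0.2 42 [0.5347 0.1374 0.2044] [0.525 0.123 0.2  ]
0.21 20 [0.5349 0.134  0.2151] [0.527 0.124 0.21 ]
0.22 43 [0.5412 0.1372 0.2259] [0.521 0.123 0.22 ]
0.23 45 [0.5428 0.1361 0.2354] [0.52  0.123 0.231]
0.24 24 [0.5447 0.1366 0.2452] [0.525 0.122 0.24 ]
0.25 18 [0.5309 0.1259 0.2565] [0.52  0.123 0.251]
0.26 24 [0.564  0.1395 0.2669] [0.531 0.128 0.262]
0.27 29 [0.5665 0.1408 0.273 ] [0.548 0.13  0.27 ]
0.28 71 [0.5546 0.139  0.2864] [0.533 0.124 0.28 ]
0.29 61 [0.5594 0.1412 0.295 ] [0.532 0.124 0.29 ]
```

View pics/s2.png

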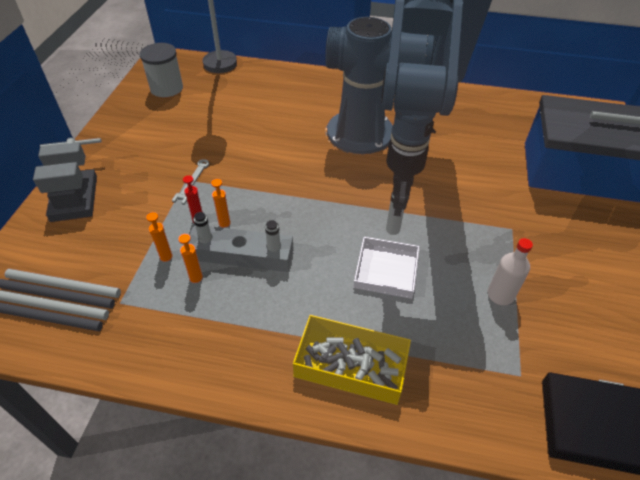

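Unit B hangs plumb above the tray, with the barrel at about (396,215) and the foot near z 0.149. The tray floor is at 0.004.

Emit:
{"op": "play_rows", "data": {
  "rows": [
    [[0,0,0],[0,0,10],1],
    [[0,0,0],[0,0,16],1],
    [[0,0,0],[0,0,18],1],
    [[0,0,0],[0,0,18],1],
    [[0,0,0],[0,0,18],1],
    [[0,0,0],[0,0,18],1],
    [[0,0,0],[0,0,16],1],
    [[0,0,0],[0,0,12],1],
    [[0,0,0],[0,0,8],1],
    [[0,0,0],[0,0,5],1],
    [[0,0,0],[0,0,0],1],
    [[0,0,0],[0,0,0],1]
  ]
}}

```text
t: 22.72
tcp_pos: [0.5216, 0.1412, 0.0865]
tool_rot: [0.687, 0.726, 0.0, 0.0]
force: [-0.1, 0.5, -3.3]
finger_gap: 0.36
gripper_force: 49.8
```

Emit:
{"op": "play_rows", "data": {
  "rows": [
    [[0,0,0],[0,0,1],1],
    [[0,0,0],[0,0,1],1],
    [[0,0,0],[0,0,1],1],
    [[0,0,0],[0,0,0.7],1],
    [[0,0,0],[0,0,0.7],1],
    [[0,0,0],[0,0,0],1]
  ]
}}

```text
t: 23.22
tcp_pos: [0.5212, 0.1416, 0.082]
tool_rot: [0.687, 0.727, 0.0, 0.0]
force: [-0.4, -0.7, -3.1]
finger_gap: 0.348
gripper_force: 49.8
```

Emit:
{"op": "play_rows", "data": {
  "rows": [
    [[0,0,0],[0,0,0.7],1],
    [[0,0,0],[0,0,0.7],1],
    [[0,0,0],[0,0,0.5],1],
    [[0,0,0],[0,0,0.4],1],
    [[0,0,0],[0,0,0],1]
  ]
}}

```text
t: 23.63
tcp_pos: [0.5213, 0.1416, 0.0798]
tool_rot: [0.687, 0.727, -0.0, -0.0]
force: [0.1, 0.1, -2.6]
finger_gap: 0.355
gripper_force: 49.9
```

Emit:
{"op": "play_rows", "data": {
  "rows": [
    [[0,0,0],[0,0,0.4],1],
    [[0,0,0],[0,0,0.4],1],
    [[0,0,0],[0,0,0.4],1],
    [[0,0,0],[0,0,0],1]
  ]
}}

```text
t: 23.97
tcp_pos: [0.5212, 0.1416, 0.0797]
tool_rot: [0.687, 0.727, 0.0, 0.0]
force: [-2.7, -0.6, 7.3]
finger_gap: 0.352
gripper_force: 51.0
```

The foot is on the tray floor. I'll release gently and rise.

Emit:
{"op": "play_rows", "data": {
  "rows": [
    [[0,0,0],[0,0,-0.6],0.66],
    [[0,0,0],[0,0,0],0.63],
    [[0,0,0],[0,0,0],0.6],
    [[0,0,0],[0,0,0],0.56],
    [[0,0,0],[0,0,0],0.5],
    [[0,0,0],[0,0,0],0.4],
    [[0,0,0],[0,0,0],0.3],
    [[0,0,0],[0,0,0],0.3],
    [[0,0,0],[0,0,0],0.3]
  ],
  "grip_force": 20
}}

```text
t: 24.72
tcp_pos: [0.5213, 0.1416, 0.0791]
tool_rot: [0.687, 0.727, 0.0, 0.0]
force: [0.2, 0.0, -0.0]
finger_gap: 0.703
gripper_force: 0.0
```

Emit:
{"op": "play_rows", "data": {
  "rows": [
    [[0,0,0],[0,0,-4],0.3],
    [[0,0,0],[0,0,-10],0.3],
    [[0,0,0],[0,0,-15],0.3],
    [[0,0,0],[0,0,-20],0.3],
    [[0,0,0],[0,0,-25],0.3],
    [[0,0,0],[0,0,-25],0.3],
    [[0,0,0],[0,0,-25],0.3],
    [[0,0,0],[0,0,-20],0.3],
    [[0,0,0],[-30,-20,0],0.3],
    [[0,0,0],[-30,-20,0],0.3],
    [[0,0,0],[0,0,0],0.3],
    [[0,0,0],[0,0,0],0.3]
  ]
}}

```text
t: 25.72
tcp_pos: [0.4839, 0.0784, 0.2241]
tool_rot: [0.688, 0.726, 0.0, 0.0]
force: [0.5, 0.3, 1.1]
finger_gap: 0.705
gripper_force: 0.0
```

Run:
```python
from h import *
s=sense();print(s['t'],s['tcp_pos'],s['force'])
c=cal('scene');im,d=snapshot('scene'); save(im,'s3.png'); X=cloud(d,'scene',c);z=X[...,2]
for nm,x0,y0 in(('B',.522,.141),('A',.542,-.133),('C',.552,-.302)):
    m=(np.abs(X[...,0]-x0)<.05)&(np.abs(X[...,1]-y0)<.03)&(z<.2)
    for a,b in((.05,.09),(.122,.145)):
        k=m&(z>a)&(z<b); print(nm,a,k.sum(),X[k].mean(0).round(4),np.percentile(z[k],[50,90]).round(4))
```

```text
25.7167 [0.48388427 0.0784284  0.2241428 ] [0.49083321 0.27995005 1.08714676]
B 0.05 146 [0.5348 0.1388 0.0704] [0.0706 0.0871]
B 0.122 94 [0.5248 0.139  0.1337] [0.134 0.136]
A 0.05 300 [ 0.5523 -0.1303  0.061 ] [0.0532 0.0829]
A 0.122 87 [ 0.5433 -0.1348  0.127 ] [0.127  0.1293]
C 0.05 249 [ 0.5598 -0.2974  0.0625] [0.0567 0.0845]
C 0.122 88 [ 0.5524 -0.3042  0.1268] [0.127  0.1294]
```

View pics/s3.png

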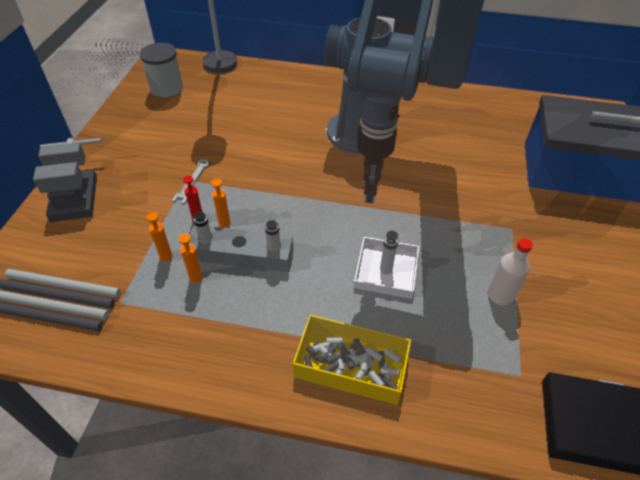

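The reject stands upright in the tray at about (390,255), with its plunger still 18 mm in. A and C are home in the block, and the bin, bottle and wrench are untouched.

```bash
python3 -c "
from station import *
print(sign_off())"
```

```text
the job is handed in; nothing more can be done
None
```

The job is handed in: the two sound dispensers (the end sockets) are still in the block with plungers fully home, and the binding one (middle socket) stands upright in the reject tray with its plunger left about 18 mm in, with cap-force readings never above about 9 N and the bin, bottle and wrench undisturbed.

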